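# Clear the bench after a photometer run

## Task

Clear away what the run left along the front of the bench: stand the two amber dropper bottles in the wells of the white bottle stand, the beaker and the flask in the divided washing-up tray, one in each bay so that they cannot knock together, and lay the marker flat in the pen tray. Keep bottles and glassware upright, set them down rather than drop them, and leave the timer and the calculator where they are.

Things in the scene. Friction and masses are not known exactly. Their poses are not given: they have to be found in the camera images.
- amber_large: the larger of the two amber dropper bottles at the front of the bench (the stock of bottles, flasks and beakers along the wall behind is fixed and no part of the job), with a black screw cap and teat: 52 mm in diameter, 132 mm tall; the glass reaches 86 mm up, then a collar 33 mm wide to 95 mm, then the cap and teat, 22 mm wide, to the top: hold it there. Origin: centre of the underside, z up.
- amber_small: the smaller amber dropper bottle of the same make: 48 mm in diameter, 124 mm tall; glass to 78 mm, collar 31 mm wide to 87 mm, cap and teat 20 mm wide to the top. Origin: centre of the underside, z up.
- beaker: small clear beaker, open, straight wall 50 mm in diameter up to 60 mm, rim 53 x 56 mm with a spout towards its y axis, 68 mm tall; hold it round the outside of the wall. Origin: centre of the underside, z up.
- flask: clear volumetric flask: round bulb 48 mm wide and about 50 mm high, then a slender neck about 13 mm wide up to 135 mm, stopper to 149 mm; hold it by the neck with the fingers closing along its own x or y axis (it stands within 0.4 rad of square to the bench). Origin: centre of the underside, z up.
- marker: thick white marker pen with a red cap, lying on the bench, 135 mm long along its y axis, 17 mm wide along x, 16 mm high. Origin: below its middle, on the underside.
- bottle_stand: white plastic bottle stand, fixed to the bench, 88 (x) x 194 (y) x 46 mm high: a base board, two end cheeks and an upper board (top face 44 mm up) with two round wells 62 mm wide, open at the mouth, centred at y = +46 and -46 mm, x = 0. The base board, on which a bottle in a well stands, is 8 mm up. Origin: centre of the underside.
- glass_tray: grey plastic washing-up tray for glassware, fixed, 104 (x) x 196 (y) x 30 mm high (rim 33 mm); a cross wall of the same height halves it into two equal square bays, 96 x 92 mm inside, centred at y = +48 and -48 mm, x = 0. Floor 4 mm up. Origin: centre of the underside.
- pen_tray: shallow undivided steel pen tray, fixed, 88 (x) x 186 (y) x 16 mm high (rim 18.5 mm), 82 x 180 mm inside, floor 3 mm up. Origin: centre of the underside.
- bench_timer: bystander: small white bench timer with a red and a black button, 52 x 66 x 24 mm, at one side of the work. Leave it alone. Origin: centre of the underside.
- pocket_calculator: bystander: dark pocket calculator, 125 (x) x 66 (y) x 14 mm, at the other side of the work. Leave it alone. Origin: centre of the underside.

How it is judged:
At the end, for the whole second after the job is handed in: Ambers upright (0.12 rad) in wells, 12 mm of axis in x and y, underside < 14 mm up; beaker and flask upright, one per bay, 35 mm of its middle in x and y, < 12 mm up; marker level (0.1 rad) in the pen tray, along it within 0.6 rad, 40 mm of its middle in x and y, underside < 22 mm up; all at rest (angle between each of amber_large, amber_small, beaker, flask's own z axis and vertical below 0.12 rad and ((x of amber_large in the frame of bottle_stand between -0.012 and 0.012 m and y of amber_large in the frame of bottle_stand between 0.034 and 0.058 m) or (x of amber_large in the frame of bottle_stand between -0.012 and 0.012 m and y of amber_large in the frame of bottle_stand between -0.058 and -0.034 m)) and z of each of amber_large, amber_small in the frame of bottle_stand below 0.014 m and ((x of amber_small in the frame of bottle_stand between -0.012 and 0.012 m and y of amber_small in the frame of bottle_stand between 0.034 and 0.058 m) or (x of amber_small in the frame of bottle_stand between -0.012 and 0.012 m and y of amber_small in the frame of bottle_stand between -0.058 and -0.034 m)) and z of each of beaker, flask in the frame of glass_tray below 0.012 m and (((x of beaker in the frame of glass_tray between -0.035 and 0.035 m and y of beaker in the frame of glass_tray between 0.013 and 0.083 m) and (x of flask in the frame of glass_tray between -0.035 and 0.035 m and y of flask in the frame of glass_tray between -0.083 and -0.013 m)) or ((x of beaker in the frame of glass_tray between -0.035 and 0.035 m and y of beaker in the frame of glass_tray between -0.083 and -0.013 m) and (x of flask in the frame of glass_tray between -0.035 and 0.035 m and y of flask in the frame of glass_tray between 0.013 and 0.083 m))) and x of marker in the frame of pen_tray between -0.04 and 0.04 m and y of marker in the frame of pen_tray between -0.04 and 0.04 m and z of marker in the frame of pen_tray below 0.022 m and angle between the y axis of marker and the y axis of pen_tray, either way round below 0.6 rad and angle between marker's own y axis and vertical between 1.46 and 1.68 rad and linear speed of each of amber_large, amber_small, beaker, flask, marker below 0.03 m/s); the robot touches nothing.
It fails at once if a bottle, the beaker or the flask is tipped more than 0.6 rad (angle between any of amber_large, amber_small, beaker, flask's own z axis and vertical above 0.6 rad).
It fails at once if a bottle, the beaker or the flask is dropped (faster than 0.7 m/s while out of the gripper) ((linear speed of amber_large above 0.7 m/s and contact force between the fingers and amber_large below 0.05 N) or (linear speed of amber_small above 0.7 m/s and contact force between the fingers and amber_small below 0.05 N) or (linear speed of beaker above 0.7 m/s and contact force between the fingers and beaker below 0.05 N) or (linear speed of flask above 0.7 m/s and contact force between the fingers and flask below 0.05 N)).
It fails at once if the timer is moved more than 25 mm or tilted over 0.25 rad (distance of bench_timer from where it was at the start of the episode above 0.025 m or angle between bench_timer's own z axis and vertical above 0.25 rad).
It fails at once if the calculator is moved more than 25 mm or tilted over 0.25 rad (distance of pocket_calculator from where it was at the start of the episode above 0.025 m or angle between pocket_calculator's own z axis and vertical above 0.25 rad).
It also fails if it takes over 122 s, if anything falls off the work surface, if the arm or the gripper's body presses on something with over 40 N, if the wrist force passes 120 N, or if a joint passes its speed limit or range.

## Robot

A 6-joint arm with a two-finger parallel gripper is mounted at the origin on a cart in front of the work surface, level with it; the furniture and walls round the work are solid. World frame = base frame: x ahead of the robot, y to its left, z up, the work surface at z = 0. Lengths are in m, angles in rad, forces in N, time in s.
With the tool pointing down it reaches from about 0.3 to 0.875 m from the base axis. Payload 6.4 kg.
Tool frame: the origin (TCP) lies where the fingers leave the gripper's body, on its centre line; the fingertips stand 73 mm ahead of it and the grasp point (between the pads) lies 54 mm ahead of it; z points along the fingers, y is the line along which they close (so a half turn about z gives the same grasp; the last joint's range is limited). The gripper opens to 85 mm and grips with 20 to 120 N. Pads are 22 mm wide; open, the fingers measure 114 mm over their backs; the gripper's body (76 mm by 85 mm) begins 54 mm behind the grasp point. The pads swing forward as they close: fully open they stand 13 mm farther back than shut.
Start: joints at [1.018, 0.181, 1.607, -0, 1.354, -0.206], TCP at [0.195, 0.541, 0.304] pointing down, gripper open.
Joint ranges: [-2.99, 2.99], [-0.89, 2.07], [0.3, 2.58], [-1.14, 4.28], [0, 2.63], [-3.12, 3.12]. Speed limits (rad/s): [2.57, 2.57, 3.01, 3.14, 3.14, 3.14].

## Interface

Orientations are given as a unit quaternion [w, x, y, z].
In Python, from bench import ctrl gives the robot as it stands.
- The arm moves only by the tool carry_out, never from a script. Its argument "steps" is one flat list of numbers, 7 for each row, row after row: the shift along the tool's x, y, z in m, then the turn, a rotation vector about the tool's x, y, z in rad, then the opening, from 0 (shut) to 1 (fully open). In form: [dx, dy, dz, wx, wy, wz, claw, dx, dy, dz, wx, wy, wz, claw, ...]. A call has 1 to 20 rows; each row is the pose to reach, as a shift and turn from the pose commanded when the call began, along the tool's axes at that moment; what a row does not reach only later rows make up. A row lasts 1/10 s, in which the tool goes at most 50 mm and 8.59 degrees, less where a joint would pass 70% of its speed; a pose out of reach is approached as far as the arm can. A call with a gripper value outside its range is refused whole. The fingers move at their own pace and stop on an object; the grip force is fixed at half the most. Time passes only in rows, so rows that repeat a pose let the fingers close. It gives the time, the measured TCP pose, the force, the opening and the grip force at its end, in the units of the state.
- ctrl.get_obs(): the state, without advancing time (a new reading comes with each control period).
- ctrl.camera(name): name is "scene" or "top" or "wrist"; returns the picture (420x560x3 uint8, red, green, blue); there is no depth.
- ctrl.camera_params(name): a dict with "vertical_fov" (degrees; the focal length in pixels is half the picture's height over the tangent of half this angle, whatever the lens; pixels are square), "cx", "cy" (the principal point, pixels), "k1" (the pictures are not rectified: a ray, as slopes to the right and down, at radius r is drawn at 1 + k1 r^2 times it, then the intrinsics apply), "cam_to_world" (4x4, takes a point from camera to world coordinates); the wrist camera has in their place "hand_eye" (4x4, takes a point from camera to tool coordinates, whose origin is the TCP and whose axes are the flange's). Camera axes: x right, y down, z forward; pixel columns grow to the right and rows downward; lengths in m; the calibration is good to about 2 mm. A picture is of the moment at which its call begins: read the wrist's pose just before it. camera_params takes no time and is no camera call.
- ctrl.hand_in(): hands the job in; it is judged then, once.
The state is a dict: "time_s": time; "q": joint angles; "dq": joint speeds; "joint_efforts": joint torques, N m; "eef_pos": TCP position; "eef_rot": TCP orientation; "wrist_force": force on the tool from outside, world axes, zero at the start; "torque": the same for the moment, N m; "opening": opening from 0.0 (shut) to 1.0 (fully open); "grasp_force": force on a finger pad.
Only numpy, scipy, OpenCV 4.12 (cv2) and the standard library are available. Lean on these libraries where they do the work, as an engineer would, in place of code of your own. Each camera call takes 0.05 s, during which the arm holds its last target. There are 200 camera calls.

## Working session

There is one attempt and no reset: what is moved stays moved. The work goes in short steps, Python scripts to look and compute and a tool call to move; the robot and the scene stay as the last step left them, time stands still between calls to the robot, and variables do not carry over. Pictures are saved under pics/ and viewed, at most 14 in all, crops included, and the job is handed in when it is done.

Besides the shell and the picture viewer there is one more tool, called after "Request:" as name(argument=value, ...) on one line, values as JSON. carry_out: Moves the arm, as the interface text tells. Its arguments: {"type":"object","properties":{"steps":{"type":"array"}},"required":["steps"]}

```bash
ls; mkdir -p pics; python3 - <<'E'
from bench import ctrl
import cv2,numpy as np
o=ctrl.get_obs();print({k:np.round(v,3).tolist() for k,v in o.items()})
for n in("scene","top","wrist"):
    p=ctrl.camera_params(n);print(n,{k:np.round(v,4).tolist() for k,v in p.items() if not isinstance(v,str)})
    if n!="wrist":
        im=ctrl.camera(n);cv2.imwrite(f"pics/{n}0.png",cv2.resize(im[:,:,::-1],(800,600),interpolation=cv2.INTER_CUBIC))
E
```

```text
pics
{'time_s': 0.0, 'q': [1.018, 0.182, 1.608, 0.0, 1.354, -0.206], 'dq': [-0.001, -0.0, 0.0, -0.0, -0.0, 0.001], 'joint_efforts': [0.001, -44.487, -35.134, -0.0, 0.009, -0.0], 'eef_pos': [0.195, 0.54, 0.303], 'eef_rot': [-0.0, 0.173, 0.985, -0.001], 'wrist_force': [-0.201, 0.09, -0.241], 'torque': [0.045, -0.023, -0.005], 'grasp_force': 0.0, 'opening': 1.001}
scene {'vertical_fov': 55.8387, 'cx': 276.3412, 'cy': 208.7459, 'k1': 0.0131, 'cam_to_world': [[0.4711, -0.6572, 0.5883, -0.202], [-0.8819, -0.3377, 0.329, -0.4356], [-0.0175, -0.6738, -0.7387, 1.0103], [0.0, 0.0, 0.0, 1.0]]}
top {'vertical_fov': 44.9078, 'cx': 272.3531, 'cy': 200.6691, 'k1': -0.0747, 'cam_to_world': [[0.023, -0.9936, 0.1108, 0.3552], [-0.9997, -0.022, 0.0104, -0.0053], [-0.0079, -0.111, -0.9938, 1.5775], [0.0, 0.0, 0.0, 1.0]]}
wrist {'vertical_fov': 58.347, 'cx': 282.1021, 'cy': 210.2159, 'k1': -0.0826, 'hand_eye': [[-0.0013, -0.9656, -0.2601, 0.0656], [1.0, -0.001, -0.0013, 0.0004], [0.001, -0.2601, 0.9656, -0.0689], [0.0, 0.0, 0.0, 1.0]]}
```

View pics/top0.png

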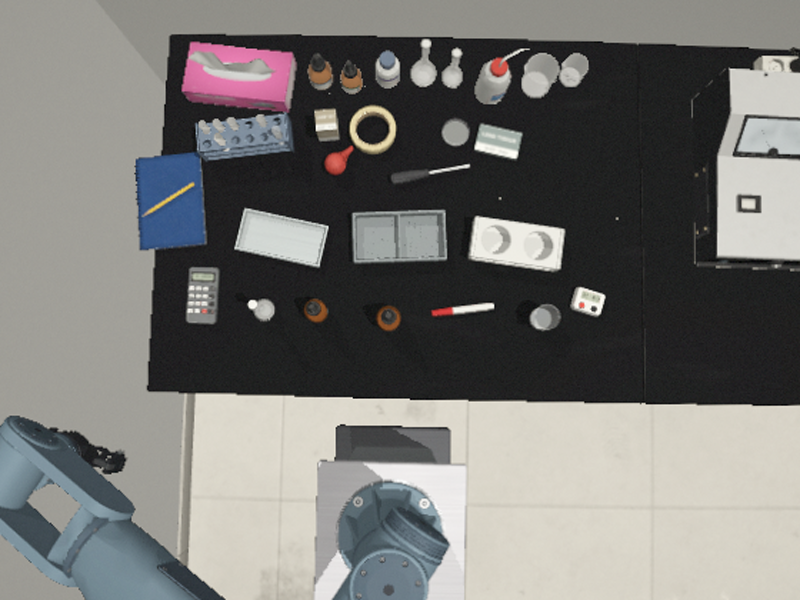

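View pics/scene0.png

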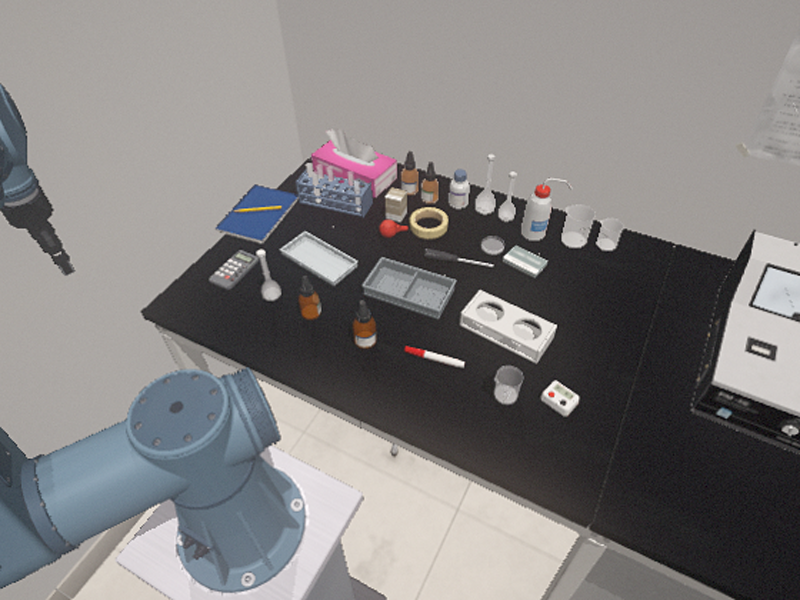

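The top view (800x600 scale) shows calculator (202,295), flask bulb (264,310), small amber (316,310), large amber (388,318), marker (463,310), beaker (544,317), timer (588,302), and the three trays at (282,237), (399,236), (516,243). Next I enlarge them.

```bash
cat > h.py <<'E'
import numpy as np,cv2
from scipy.spatial.transform import Rotation as R
from bench import ctrl
def cam(n,obs=None):
    p=ctrl.camera_params(n);f=210/np.tan(np.radians(p["vertical_fov"]/2))
    if n=="wrist":
        o=obs or ctrl.get_obs();q=o["eef_rot"];T=np.eye(4);T[:3,:3]=R.from_quat([q[1],q[2],q[3],q[0]]).as_matrix();T[:3,3]=o["eef_pos"]
        T=T@np.array(p["hand_eye"])
    else:T=np.array(p["cam_to_world"])
    return f,p["cx"],p["cy"],p["k1"],T
def pix2w(C,u,v,z):
    f,cx,cy,k,T=C;d=np.array([(u-cx)/f,(v-cy)/f]);s=d.copy()
    for _ in range(20):s=d/(1+k*(s@s))
    r=T[:3,:3]@np.array([s[0],s[1],1]);return T[:3,3]+r*(z-T[2,3])/r[2]
def w2pix(C,P):
    f,cx,cy,k,T=C;c=(np.asarray(P)-T[:3,3])@T[:3,:3];s=c[...,:2]/c[...,2:];s=s*(1+k*(s**2).sum(-1,keepdims=True));return s*f+[cx,cy]
E
python3 - <<'E'
from h import *
a=cv2.imread("pics/top0.png");
t=cv2.resize(ctrl.camera("top")[140:245,125:445,::-1],None,fx=2.5,fy=2.5,interpolation=cv2.INTER_CUBIC)
s=cv2.resize(ctrl.camera("scene")[165:295,140:420,::-1],None,fx=2.5,fy=2.5,interpolation=cv2.INTER_CUBIC)
im=np.zeros((t.shape[0]+s.shape[0],800,3),np.uint8);im[:len(t)]=t;im[len(t):,:s.shape[1]]=s
print(len(t),im.shape);cv2.imwrite("pics/c1.png",im)
E
```

```text
262 (587, 800, 3)
```

View pics/c1.png

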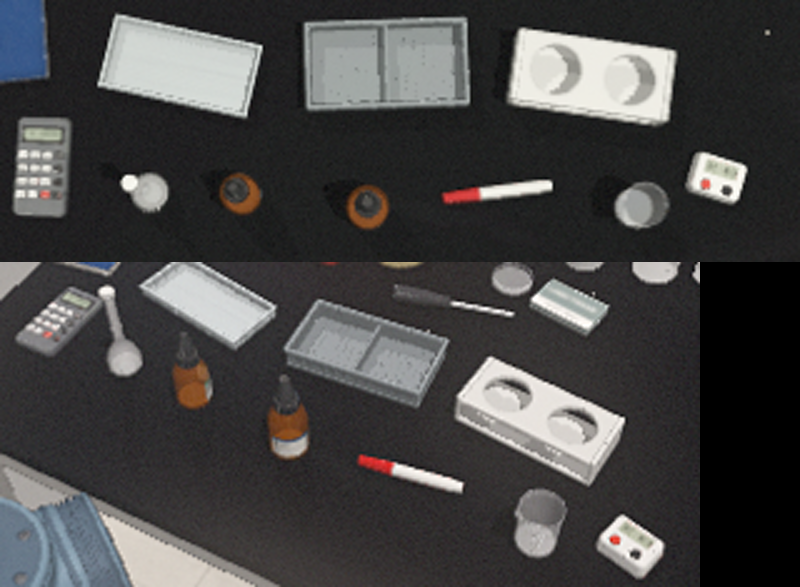

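The enlarged crop (top part, 2.5x) shows the stand wells at about (556,71) and (629,80), the teats at (235,187) and (369,203), and the flask stopper at (130,183) with bulb at (150,192). The marker ends are (443,198) and (552,186), the beaker is around (641,205), and the tray corners are sharp.

```bash
python3 - <<'E'
from h import *
C=cam("top");S=cam("scene")
def t(u,v,z):return pix2w(C,u/2.5+125-.5,v/2.5+140-.5,z)
def s(u,v,z):return pix2w(S,u/2.5+140-.5,(v-262)/2.5+165-.5,z)
pts={"pen":[(115,15,.0185),(262,44,.0185),(248,117,.0185),(98,85,.0185)],"glass":[(303,22,.033),(467,17,.033),(470,104,.033),(307,109,.033)],
"stand":[(517,28,.045),(676,51,.045),(668,122,.045),(509,101,.045)]}
for k,v in pts.items():
    P=np.array([t(*p) for p in v]);e=P-np.roll(P,-1,0);c=P.mean(0);y=(P[0]+P[3]-P[1]-P[2])
    print(k,c.round(3),"edges",np.linalg.norm(e,axis=1).round(3),"yaw of +y axis vs world y",np.arctan2(-y[0],y[1]).round(3))
for n,*p in [("wellL",556,71,.044),("wellR",629,80.5,.044),("fl top",130,183,.149),("fl bulb",150,192,.025),("as teat",235,187,.122),("as body",241,194,.04),
 ("al teat",369,203,.13),("al body",368,207,.045),("mkR",443,198,.008),("mkW",552,186,.008),("beaker",641,205,.034),("timer",717,178,.02),("calc",43,167,.014)]:
    print(n,t(*p).round(3))
print("scene:")
for n,*p in [("fl top",107,292,.149),("fl bulb",124,357,.025),("as top",183,336,.124),("as mid body",193,388,.03),("al top",285,378,.132),("al bot",289,440,.02),("mkR",359,460,.008),("mkW",462,487,.008),
 ("beaker rim",541,510,.068),("beaker base",535,544,0.0),("wellL",506,394,.044),("wellR",573,425,.044)]:print(n,s(*p).round(3))
E
```

```text
pen [0.634 0.25  0.018] edges [0.189 0.093 0.193 0.091] yaw of +y axis vs world y -0.184
glass [ 0.64  -0.008  0.033] edges [0.203 0.109 0.2   0.109] yaw of +y axis vs world y 0.053
stand [ 0.628 -0.26   0.045] edges [0.197 0.089 0.196 0.091] yaw of +y axis vs world y -0.116
wellL [ 0.632 -0.215  0.044]
wellR [ 0.622 -0.305  0.044]
fl top [0.474 0.28  0.149]
fl bulb [0.474 0.28  0.025]
as teat [0.475 0.164 0.122]
as body [0.473 0.166 0.04 ]
al teat [0.459 0.009 0.13 ]
al body [0.46  0.011 0.045]
mkR [ 0.476 -0.081  0.008]
mkW [ 0.494 -0.216  0.008]
beaker [ 0.471 -0.321  0.034]
timer [ 0.507 -0.419  0.02 ]
calc [0.503 0.417 0.014]
scene:
fl top [0.47  0.281 0.149]
fl bulb [0.472 0.283 0.025]
as top [0.467 0.167 0.124]
as mid body [0.464 0.164 0.03 ]
al top [0.459 0.012 0.132]
al bot [0.453 0.011 0.02 ]
mkR [ 0.474 -0.079  0.008]
mkW [ 0.495 -0.211  0.008]
beaker rim [ 0.465 -0.317  0.068]
beaker base [ 0.465 -0.319  0.   ]
wellL [ 0.631 -0.211  0.044]
wellR [ 0.622 -0.304  0.044]
```

Top and scene agree within a few millimetres. I move above the left group for a closer wrist look, with the tool turned square to the world.

Request:
carry_out(steps=[-0.19, -0.17, -0.027, 0, 0, -0.17, 1, -0.384, -0.34, -0.027, 0, 0, -0.348, 1, -0.384, -0.34, -0.027, 0, 0, -0.348, 1, -0.384, -0.34, -0.027, 0, 0, -0.348, 1, -0.384, -0.34, -0.027, 0, 0, -0.348, 1, -0.384, -0.34, -0.027, 0, 0, -0.348, 1, -0.384, -0.34, -0.027, 0, 0, -0.348, 1, -0.384, -0.34, -0.027, 0, 0, -0.348, 1, -0.384, -0.34, -0.027, 0, 0, -0.348, 1, -0.384, -0.34, -0.027, 0, 0, -0.348, 1, -0.384, -0.34, -0.027, 0, 0, -0.348, 1, -0.384, -0.34, -0.027, 0, 0, -0.348, 1, -0.384, -0.34, -0.027, 0, 0, -0.348, 1, -0.384, -0.34, -0.027, 0, 0, -0.348, 1])

```text
time_s: 1.6
eef_pos: [0.4404, 0.0915, 0.3307]
eef_rot: [-0.0, -0.001, 1.0, 0.0]
wrist_force: [-0.2, -0.2, 0.0]
opening: 1.0
grasp_force: 0.0
```

```bash
python3 - <<'E'
from h import *
o=ctrl.get_obs();print({k:np.round(o[k],4).tolist() for k in("time_s","eef_pos","eef_rot")})
im=ctrl.camera("wrist");np.save("w1.npy",im)
C=cam("wrist",o)
for n,p in [("al top",(.457,.011,.132)),("as top",(.469,.165,.124)),("fl top",(.472,.281,.149))]:print(n,(w2pix(C,np.array([p]))*800/560).round(0))
cv2.imwrite("pics/w1.png",cv2.resize(im[:,:,::-1],(800,600),interpolation=cv2.INTER_CUBIC))
E
```

```text
{'time_s': 1.6, 'eef_pos': [0.4404, 0.0915, 0.3307], 'eef_rot': [-0.0003, -0.0012, 1.0, 0.0002]}
al top [[249. 319.]]
as top [[538. 336.]]
fl top [[768. 356.]]
```

View pics/w1.png

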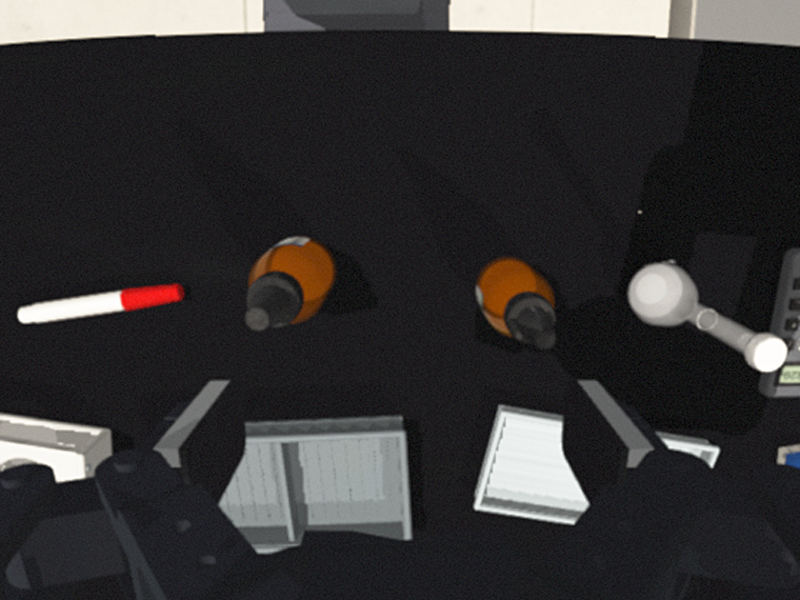

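The wrist view shows the large teat tip at (257,319), the small teat tip at (543,340) and the flask stopper at (766,353). The marker runs from (23,314) to (180,292). All lie within a few pixels of the predictions.

```bash
python3 - <<'E'
from h import *
C=cam("wrist")
for n,u,v,z in [("al tip",257,319,.132),("al body",292,277,.05),("as tip",543,340,.124),("as body",514,297,.045),("fl top",767,353,.149),("fl bulb",662,295,.025),("mkR",180,292,.008),("mkW",23,314,.008)]:print(n,pix2w(C,u*.7-.5,v*.7-.5,z).round(4))
E
```

```text
al tip [0.4567 0.0149 0.132 ]
al body [0.4523 0.0171 0.05  ]
as tip [0.4708 0.1677 0.124 ]
as body [0.4672 0.1672 0.045 ]
fl top [0.4698 0.28   0.149 ]
fl bulb [0.4706 0.2814 0.025 ]
mkR [ 0.4733 -0.0789  0.008 ]
mkW [ 0.4914 -0.2114  0.008 ]
```

Request:
carry_out(steps=[-0.008, -0.04, 0.01, 0, 0, 0, 1, -0.016, -0.0785, 0.03, 0, 0, 0, 1, -0.016, -0.0785, 0.06, 0, 0, 0, 1, -0.016, -0.0785, 0.1, 0, 0, 0, 1, -0.016, -0.0785, 0.13, 0, 0, 0, 1, -0.016, -0.0785, 0.15, 0, 0, 0, 1, -0.016, -0.0785, 0.16, 0, 0, 0, 1, -0.016, -0.0785, 0.161, 0, 0, 0, 1, -0.016, -0.0785, 0.161, 0, 0, 0, 0, -0.016, -0.0785, 0.161, 0, 0, 0, 0, -0.016, -0.0785, 0.161, 0, 0, 0, 0, -0.016, -0.0785, 0.161, 0, 0, 0, 0, -0.016, -0.0785, 0.161, 0, 0, 0, 0, -0.016, -0.0785, 0.161, 0, 0, 0, 0, -0.016, -0.0785, 0.161, 0, 0, 0, 0, -0.016, -0.0785, 0.161, 0, 0, 0, 0])

```text
time_s: 3.25
eef_pos: [0.4576, 0.0118, 0.1705]
eef_rot: [0.001, -0.001, 1.0, -0.0]
wrist_force: [-1.2, -0.2, 5.7]
opening: 0.242
grasp_force: 58.7
```

Request:
carry_out(steps=[0, 0, -0.015, 0, 0, 0, 0, 0, 0, -0.04, 0, 0, 0, 0, 0, 0, -0.065, 0, 0, 0, 0, -0.003, -0.006, -0.08, 0, 0, 0, 0, -0.01, -0.019, -0.08, 0, 0, 0, 0, -0.021, -0.041, -0.08, 0, 0, 0, 0, -0.035, -0.068, -0.08, 0, 0, 0, 0, -0.05, -0.097, -0.08, 0, 0, 0, 0, -0.065, -0.126, -0.08, 0, 0, 0, 0, -0.08, -0.155, -0.08, 0, 0, 0, 0, -0.095, -0.184, -0.08, 0, 0, 0, 0, -0.11, -0.213, -0.08, 0, 0, 0, 0, -0.125, -0.242, -0.08, 0, 0, 0, 0, -0.14, -0.271, -0.08, 0, 0, 0, 0, -0.152, -0.294, -0.08, 0, 0, 0, 0, -0.16, -0.309, -0.08, 0, 0, 0, 0, -0.164, -0.316, -0.08, 0, 0, 0, 0, -0.165, -0.317, -0.08, 0, 0, 0, 0, -0.165, -0.317, -0.08, 0, 0, 0, 0, -0.165, -0.317, -0.08, 0, 0, 0, 0])

```text
time_s: 5.25
eef_pos: [0.6222, -0.3039, 0.2495]
eef_rot: [-0.0, -0.001, 1.0, 0.0]
wrist_force: [0.6, 0.6, -1.5]
opening: 0.245
grasp_force: 58.7
```

```bash
python3 - <<'E'
from h import *
o=ctrl.get_obs();print({k:np.round(o[k],4).tolist() for k in("time_s","eef_pos","eef_rot","opening","wrist_force")})
w=ctrl.camera("wrist");s=ctrl.camera("scene")
C=cam("wrist",o);S=cam("scene")
ctr=lambda c:np.array([[c[0]+.031*np.cos(a),c[1]+.031*np.sin(a),.044] for a in np.linspace(0,6.28,24,endpoint=False)])
a=cv2.resize(w[200:420,80:480,::-1],None,fx=1.8,fy=1.8,interpolation=cv2.INTER_CUBIC)
b=cv2.resize(s[180:300,300:420,::-1],None,fx=1.65,fy=1.65,interpolation=cv2.INTER_CUBIC)
for c in((.622,-.305),(.6315,-.213)):
  for p in w2pix(C,ctr(c)):cv2.circle(a,tuple(int(x) for x in ((p+.5-[80,200])*1.8)),1,(0,0,255),-1)
  for p in w2pix(S,ctr(c)):cv2.circle(b,tuple(int(x) for x in ((p+.5-[300,180])*1.65)),1,(0,0,255),-1)
im=np.zeros((a.shape[0]+b.shape[0],a.shape[1],3),np.uint8);im[:len(a)]=a;im[len(a):,:b.shape[1]]=b
print(im.shape);cv2.imwrite("pics/w2.png",im)
E
```

```text
{'time_s': 5.25, 'eef_pos': [0.6222, -0.3039, 0.2495], 'eef_rot': [-0.0004, -0.001, 1.0, 0.0003], 'opening': 0.2446, 'wrist_force': [0.5597, 0.6457, -1.5062]}
(594, 720, 3)
```

View pics/w2.png

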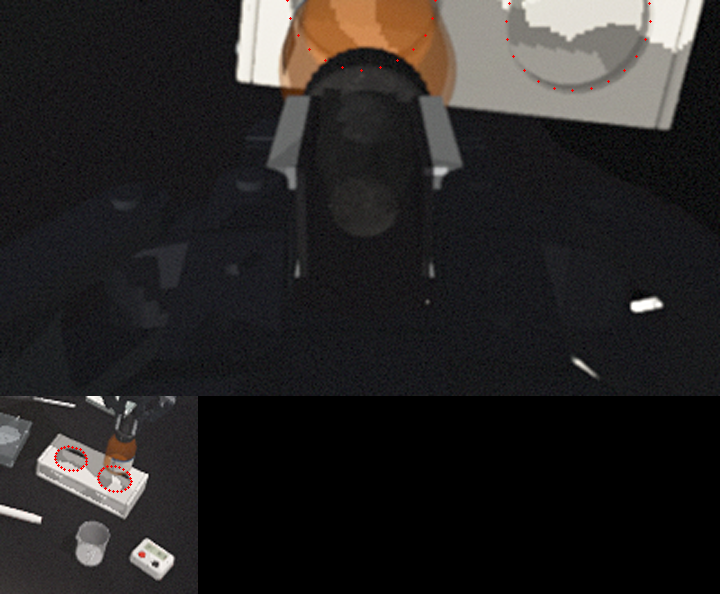

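The well overlay sits on the visible rims in both views, with the bottle above the right well. I lower it.

Request:
carry_out(steps=[0, -0.001, 0.01, 0, 0, 0, 0, 0, -0.001, 0.022, 0, 0, 0, 0, 0, -0.001, 0.034, 0, 0, 0, 0, 0, -0.001, 0.046, 0, 0, 0, 0, 0, -0.001, 0.056, 0, 0, 0, 0, 0, -0.001, 0.063, 0, 0, 0, 0, 0, -0.001, 0.068, 0, 0, 0, 0, 0, -0.001, 0.07, 0, 0, 0, 0, 0, -0.001, 0.07, 0, 0, 0, 0])

```text
time_s: 6.25
eef_pos: [0.6225, -0.3058, 0.1798]
eef_rot: [0.0, -0.001, 1.0, -0.0]
wrist_force: [-0.1, 0.1, -0.9]
opening: 0.244
grasp_force: 58.7
```

Request:
carry_out(steps=[0, 0, 0.001, 0, 0, 0, 0, 0, 0, 0.001, 0, 0, 0, 0.6, 0, 0, 0.001, 0, 0, 0, 0.6, 0, 0, 0.001, 0, 0, 0, 0.6, 0, 0, 0.001, 0, 0, 0, 0.6, 0, 0, -0.025, 0, 0, 0, 0.6, 0, 0, -0.06, 0, 0, 0, 0.6, 0, 0, -0.085, 0, 0, 0, 1, 0.013, 0.04, -0.085, 0, 0, 0, 1, 0.026, 0.08, -0.085, 0, 0, 0, 1, 0.04, 0.124, -0.085, 0, 0, 0, 1, 0.054, 0.168, -0.085, 0, 0, 0, 1, 0.068, 0.212, -0.085, 0, 0, 0, 1, 0.082, 0.256, -0.085, 0, 0, 0, 1, 0.096, 0.3, -0.085, 0, 0, 0, 1, 0.11, 0.344, -0.085, 0, 0, 0, 1, 0.124, 0.388, -0.085, 0, 0, 0, 1, 0.138, 0.432, -0.085, 0, 0, 0, 1, 0.153, 0.472, -0.085, 0, 0, 0, 1, 0.153, 0.472, -0.085, 0, 0, 0, 1])

```text
time_s: 8.25
eef_pos: [0.4668, 0.1701, 0.2651]
eef_rot: [-0.0, -0.003, 1.0, 0.001]
wrist_force: [0.1, -0.7, -0.4]
opening: 1.001
grasp_force: 0.0
```

```bash
python3 - <<'E'
from h import *
s=ctrl.camera("scene");t=ctrl.camera("top")
a=cv2.resize(s[170:310,290:430,::-1],None,fx=4,fy=4,interpolation=cv2.INTER_CUBIC)
cv2.imwrite("pics/s3.png",a)
print(np.round(ctrl.get_obs()["eef_pos"],4))
E
```

```text
[0.4687 0.1668 0.2652]
```

View pics/s3.png

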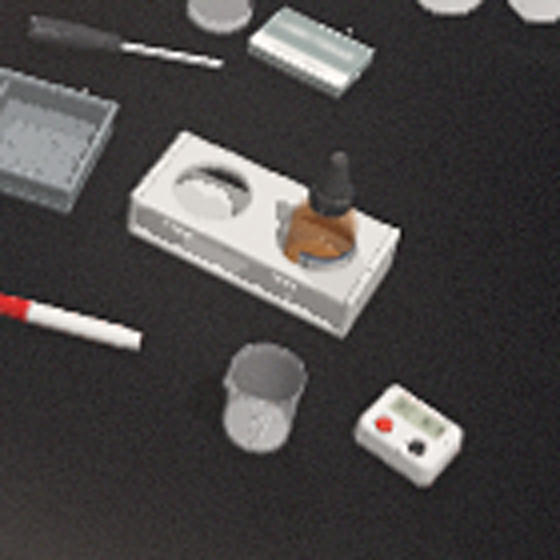

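The large bottle stands upright in the right well, with its teat at (338,158). Now the small bottle.

Request:
carry_out(steps=[0, 0, 0.03, 0, 0, 0, 1, 0, 0, 0.06, 0, 0, 0, 1, 0, 0, 0.085, 0, 0, 0, 1, 0, 0, 0.1, 0, 0, 0, 1, 0, 0, 0.103, 0, 0, 0, 1, 0, 0, 0.103, 0, 0, 0, 0, 0, 0, 0.103, 0, 0, 0, 0, 0, 0, 0.103, 0, 0, 0, 0, 0, 0, 0.103, 0, 0, 0, 0, 0, 0, 0.103, 0, 0, 0, 0, 0, 0, 0.103, 0, 0, 0, 0, 0, 0, 0.103, 0, 0, 0, 0])

```text
time_s: 9.55
eef_pos: [0.4694, 0.1662, 0.1625]
eef_rot: [0.001, -0.001, 1.0, 0.0]
wrist_force: [0.1, -0.2, 5.6]
opening: 0.223
grasp_force: 58.4
```

Request:
carry_out(steps=[0, 0, -0.015, 0, 0, 0, 0, 0, 0, -0.04, 0, 0, 0, 0, 0, 0, -0.065, 0, 0, 0, 0, -0.004, -0.01, -0.08, 0, 0, 0, 0, -0.012, -0.028, -0.08, 0, 0, 0, 0, -0.024, -0.056, -0.08, 0, 0, 0, 0, -0.037, -0.087, -0.08, 0, 0, 0, 0, -0.051, -0.119, -0.08, 0, 0, 0, 0, -0.065, -0.152, -0.08, 0, 0, 0, 0, -0.079, -0.185, -0.08, 0, 0, 0, 0, -0.093, -0.218, -0.08, 0, 0, 0, 0, -0.107, -0.25, -0.08, 0, 0, 0, 0, -0.12, -0.281, -0.08, 0, 0, 0, 0, -0.133, -0.311, -0.08, 0, 0, 0, 0, -0.145, -0.339, -0.08, 0, 0, 0, 0, -0.154, -0.36, -0.08, 0, 0, 0, 0, -0.16, -0.374, -0.08, 0, 0, 0, 0, -0.162, -0.379, -0.08, 0, 0, 0, 0, -0.162, -0.379, -0.08, 0, 0, 0, 0, -0.162, -0.379, -0.08, 0, 0, 0, 0])

```text
time_s: 11.55
eef_pos: [0.631, -0.2116, 0.2416]
eef_rot: [-0.0, -0.001, 1.0, 0.0]
wrist_force: [-0.2, -0.3, -1.8]
opening: 0.221
grasp_force: 58.7
```

Request:
carry_out(steps=[0, 0, 0.01, 0, 0, 0, 0, 0, 0, 0.022, 0, 0, 0, 0, 0, 0, 0.034, 0, 0, 0, 0, 0, 0, 0.046, 0, 0, 0, 0, 0, 0, 0.056, 0, 0, 0, 0, 0, 0, 0.063, 0, 0, 0, 0, 0, 0, 0.068, 0, 0, 0, 0, 0, 0, 0.071, 0, 0, 0, 0, 0, 0, 0.071, 0, 0, 0, 0])

```text
time_s: 12.45
eef_pos: [0.6316, -0.2129, 0.1712]
eef_rot: [0.0, -0.001, 1.0, -0.0]
wrist_force: [-0.3, -0.1, -0.2]
opening: 0.22
grasp_force: 59.2
```

Request:
carry_out(steps=[0, 0, 0, 0, 0, 0, 0.55, 0, 0, 0, 0, 0, 0, 0.55, 0, 0, 0, 0, 0, 0, 0.55, 0, 0, 0, 0, 0, 0, 0.55, 0, 0, -0.025, 0, 0, 0, 0.55, 0, 0, -0.06, 0, 0, 0, 0.55, 0, 0, -0.095, 0, 0, 0, 0.8, 0.013, 0.04, -0.095, 0, 0, 0, 1, 0.027, 0.083, -0.095, 0, 0, 0, 1, 0.041, 0.126, -0.095, 0, 0, 0, 1, 0.055, 0.169, -0.095, 0, 0, 0, 1, 0.069, 0.212, -0.095, 0, 0, 0, 1, 0.083, 0.255, -0.095, 0, 0, 0, 1, 0.097, 0.298, -0.095, 0, 0, 0, 1, 0.111, 0.341, -0.095, 0, 0, 0, 1, 0.125, 0.384, -0.095, 0, 0, 0, 1, 0.139, 0.427, -0.095, 0, 0, 0, 1, 0.152, 0.468, -0.095, 0, 0, 0, 1, 0.161, 0.494, -0.095, 0, 0, 0, 1, 0.161, 0.494, -0.095, 0, 0, 0, 1])

```text
time_s: 14.45
eef_pos: [0.4682, 0.2841, 0.2661]
eef_rot: [0.0, -0.003, 1.0, 0.001]
wrist_force: [0.1, -0.4, -0.4]
opening: 0.999
grasp_force: 0.0
```

```bash
python3 - <<'E'
from h import *
s=ctrl.camera("scene");o=ctrl.get_obs();w=ctrl.camera("wrist")
print(np.round(o["eef_pos"],4))
C=cam("wrist",o);print((w2pix(C,np.array([[.471,.281,.149]]))*800/560).round())
a=cv2.resize(s[170:310,290:430,::-1],(420,420),interpolation=cv2.INTER_CUBIC)
b=cv2.resize(w[100:380,180:420,::-1],(360,420),interpolation=cv2.INTER_CUBIC)
cv2.imwrite("pics/s4.png",np.hstack([a,b]))
E
```

```text
[0.469  0.2825 0.2661]
[[399. 346.]]
```

View pics/s4.png

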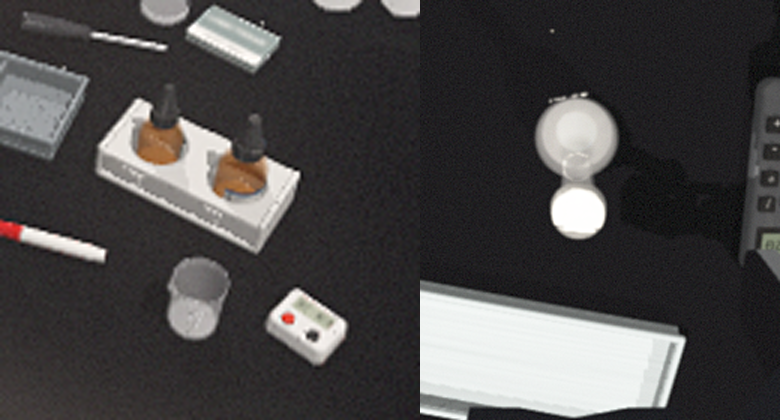

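Both bottles stand upright in the wells. The flask's stopper in the wrist crop at (578,212) gives y≈0.284, and its bulb mark suggests it is yawed about +0.19 rad.

Request:
carry_out(steps=[-0.002, 0.0015, 0.02, 0, 0, -0.1, 1, -0.002, 0.0015, 0.045, 0, 0, -0.19, 1, -0.002, 0.0015, 0.07, 0, 0, -0.19, 1, -0.002, 0.0015, 0.09, 0, 0, -0.19, 1, -0.002, 0.0015, 0.103, 0, 0, -0.19, 1, -0.002, 0.0015, 0.107, 0, 0, -0.19, 1, -0.002, 0.0015, 0.107, 0, 0, -0.19, 0, -0.002, 0.0015, 0.107, 0, 0, -0.19, 0, -0.002, 0.0015, 0.107, 0, 0, -0.19, 0, -0.002, 0.0015, 0.107, 0, 0, -0.19, 0, -0.002, 0.0015, 0.107, 0, 0, -0.19, 0, -0.002, 0.0015, 0.107, 0, 0, -0.19, 0, -0.002, 0.0015, 0.107, 0, 0, -0.19, 0, -0.002, 0.0015, 0.107, 0, 0, -0.19, 0, -0.002, 0.0015, 0.107, 0, 0, -0.19, 0])

```text
time_s: 16.05
eef_pos: [0.4721, 0.2827, 0.1594]
eef_rot: [0.0, -0.095, 0.995, 0.0]
wrist_force: [-1.5, 0.5, 5.7]
opening: 0.146
grasp_force: 59.9
```

Request:
carry_out(steps=[0, 0, -0.015, 0, 0, 0, 0, 0, 0, -0.04, 0, 0, 0, 0, 0, 0, -0.065, 0, 0, 0, 0, -0.004, -0.009, -0.08, 0, 0, 0.01, 0, -0.011, -0.026, -0.08, 0, 0, 0.03, 0, -0.021, -0.05, -0.08, 0, 0, 0.05, 0, -0.032, -0.076, -0.08, 0, 0, 0.07, 0, -0.043, -0.102, -0.08, 0, 0, 0.09, 0, -0.055, -0.129, -0.08, 0, 0, 0.11, 0, -0.066, -0.155, -0.08, 0, 0, 0.13, 0, -0.077, -0.181, -0.08, 0, 0, 0.15, 0, -0.088, -0.207, -0.08, 0, 0, 0.17, 0, -0.099, -0.233, -0.08, 0, 0, 0.19, 0, -0.108, -0.253, -0.08, 0, 0, 0.19, 0, -0.113, -0.265, -0.08, 0, 0, 0.19, 0, -0.115, -0.269, -0.08, 0, 0, 0.19, 0, -0.115, -0.269, -0.08, 0, 0, 0.19, 0])

```text
time_s: 17.75
eef_pos: [0.6357, 0.0404, 0.2388]
eef_rot: [-0.0, -0.001, 1.0, 0.0]
wrist_force: [-0.2, -0.4, -0.9]
opening: 0.149
grasp_force: 59.3
```

Request:
carry_out(steps=[0, 0, 0.01, 0, 0, 0, 0, 0, 0, 0.022, 0, 0, 0, 0, 0, 0, 0.035, 0, 0, 0, 0, 0, 0, 0.048, 0, 0, 0, 0, 0, 0, 0.06, 0, 0, 0, 0, 0, 0, 0.068, 0, 0, 0, 0, 0, 0, 0.073, 0, 0, 0, 0, 0, 0, 0.076, 0, 0, 0, 0, 0, 0, 0.076, 0, 0, 0, 0])

```text
time_s: 18.65
eef_pos: [0.6363, 0.0403, 0.1635]
eef_rot: [0.001, -0.001, 1.0, -0.0]
wrist_force: [-0.5, 0.0, -0.8]
opening: 0.147
grasp_force: 59.3
```

Request:
carry_out(steps=[0, 0, 0.001, 0, 0, 0, 0, 0, 0, 0.001, 0, 0, 0, 0.6, 0, 0, 0.001, 0, 0, 0, 0.6, 0, 0, 0.001, 0, 0, 0, 0.6, 0, 0, 0.001, 0, 0, 0, 0.6, 0, 0, -0.025, 0, 0, 0, 0.6, 0, 0, -0.06, 0, 0, 0, 0.6, 0, 0, -0.1, 0, 0, 0, 1, 0.017, -0.036, -0.1, 0, 0, 0.08, 1, 0.035, -0.075, -0.1, 0, 0, 0.16, 1, 0.053, -0.114, -0.1, 0, 0, 0.24, 1, 0.071, -0.153, -0.1, 0, 0, 0.32, 1, 0.089, -0.192, -0.1, 0, 0, 0.4, 1, 0.107, -0.231, -0.1, 0, 0, 0.48, 1, 0.125, -0.27, -0.1, 0, 0, 0.56, 1, 0.143, -0.309, -0.1, 0, 0, 0.64, 1, 0.16, -0.342, -0.1, 0, 0, 0.72, 1, 0.168, -0.359, -0.1, 0, 0, 0.785, 1, 0.168, -0.359, -0.1, 0, 0, 0.785, 1])

```text
time_s: 20.55
eef_pos: [0.467, -0.3213, 0.2629]
eef_rot: [0.0, 0.384, 0.923, -0.0]
wrist_force: [0.2, 0.6, 0.2]
opening: 1.0
grasp_force: 0.0
```

```bash
python3 - <<'E'
from h import *
s=ctrl.camera("scene");o=ctrl.get_obs();w=ctrl.camera("wrist")
print(np.round(o["eef_pos"],4),np.round(o["eef_rot"],4))
C=cam("wrist",o)
for z,r,col in((.0,.025,(0,0,255)),(.068,.0265,(0,255,0))):
  for a in np.linspace(0,6.28,24,endpoint=False):
    p=w2pix(C,np.array([.468+r*np.cos(a),-.319+r*np.sin(a),z]));w[int(p[1]+.5),int(p[0]+.5)]=col[::-1]
a=cv2.resize(s[120:290,220:390,::-1],(425,425),interpolation=cv2.INTER_CUBIC)
b=cv2.resize(w[80:370,160:410,::-1],(366,425),interpolation=cv2.INTER_CUBIC)
cv2.imwrite("pics/s5.png",np.hstack([a,b]))
E
```

```text
[ 0.4677 -0.3198  0.2628] [-0.000e+00  3.827e-01  9.239e-01  1.000e-04]
```

View pics/s5.png

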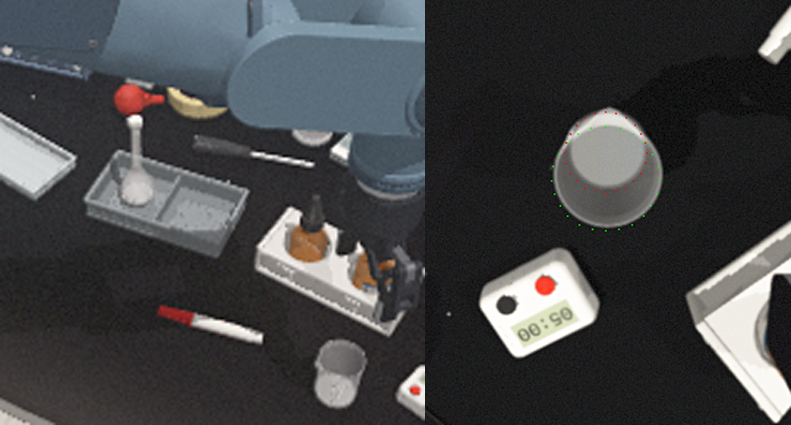

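The overlay sits on the beaker's base and rim, and the flask stands in the left bay. I pick the beaker diagonally, so that the fingers fit inside the bay.

Request:
carry_out(steps=[0, 0, 0.03, 0, 0, 0, 1, 0, 0, 0.065, 0, 0, 0, 1, 0, 0, 0.1, 0, 0, 0, 1, 0, 0, 0.13, 0, 0, 0, 1, 0, 0, 0.155, 0, 0, 0, 1, 0, 0, 0.17, 0, 0, 0, 1, 0, 0, 0.173, 0, 0, 0, 1, 0, 0, 0.173, 0, 0, 0, 0, 0, 0, 0.173, 0, 0, 0, 0, 0, 0, 0.173, 0, 0, 0, 0, 0, 0, 0.173, 0, 0, 0, 0, 0, 0, 0.173, 0, 0, 0, 0, 0, 0, 0.173, 0, 0, 0, 0])

```text
time_s: 21.95
eef_pos: [0.4692, -0.3198, 0.0917]
eef_rot: [0.002, 0.382, 0.924, -0.001]
wrist_force: [1.2, 0.8, 6.4]
opening: 0.571
grasp_force: 61.5
```

Request:
carry_out(steps=[0, 0, -0.015, 0, 0, 0, 0, 0, 0, -0.04, 0, 0, 0, 0, 0, 0, -0.065, 0, 0, 0, 0, 0.006, 0.008, -0.08, 0, 0, 0, 0, 0.019, 0.023, -0.08, 0, 0, 0, 0, 0.036, 0.044, -0.08, 0, 0, 0, 0, 0.054, 0.067, -0.08, 0, 0, 0, 0, 0.073, 0.09, -0.08, 0, 0, 0, 0, 0.091, 0.113, -0.08, 0, 0, 0, 0, 0.108, 0.135, -0.08, 0, 0, 0, 0, 0.118, 0.156, -0.08, 0, 0, 0, 0, 0.118, 0.178, -0.08, 0, 0, 0, 0, 0.111, 0.202, -0.08, 0, 0, 0, 0, 0.102, 0.227, -0.08, 0, 0, 0, 0, 0.092, 0.252, -0.08, 0, 0, 0, 0, 0.081, 0.276, -0.08, 0, 0, 0, 0, 0.072, 0.295, -0.08, 0, 0, 0, 0, 0.067, 0.305, -0.08, 0, 0, 0, 0, 0.0655, 0.308, -0.08, 0, 0, 0, 0, 0.0655, 0.308, -0.08, 0, 0, 0, 0])

```text
time_s: 23.95
eef_pos: [0.6386, -0.0541, 0.1693]
eef_rot: [-0.001, 0.382, 0.924, -0.0]
wrist_force: [-0.3, 0.0, -1.4]
opening: 0.572
grasp_force: 61.0
```

```bash
python3 - <<'E'
from h import *
o=ctrl.get_obs();w=ctrl.camera("wrist");print(np.round(o["eef_pos"],4))
C=cam("wrist",o);c,s=np.cos(.053),np.sin(.053);Rz=np.array([[c,-s],[s,c]])
for x,y in [(i,j) for i in np.linspace(-.052,.052,15) for j in(-.098,0,.098)]+[(i,j) for j in np.linspace(-.098,.098,25) for i in(-.052,.052)]:
    P=np.array([*(np.array([.638,-.008])+Rz@[x,y]),.033]);p=w2pix(C,P)
    if 0<=p[0]<559 and 0<=p[1]<419:w[int(p[1]+.5),int(p[0]+.5)]=(255,0,0)
cv2.imwrite("pics/w6.png",cv2.resize(w[:,:,::-1],(800,600),interpolation=cv2.INTER_CUBIC))
E
```

```text
[ 0.6386 -0.0541  0.1693]
```

View pics/w6.png

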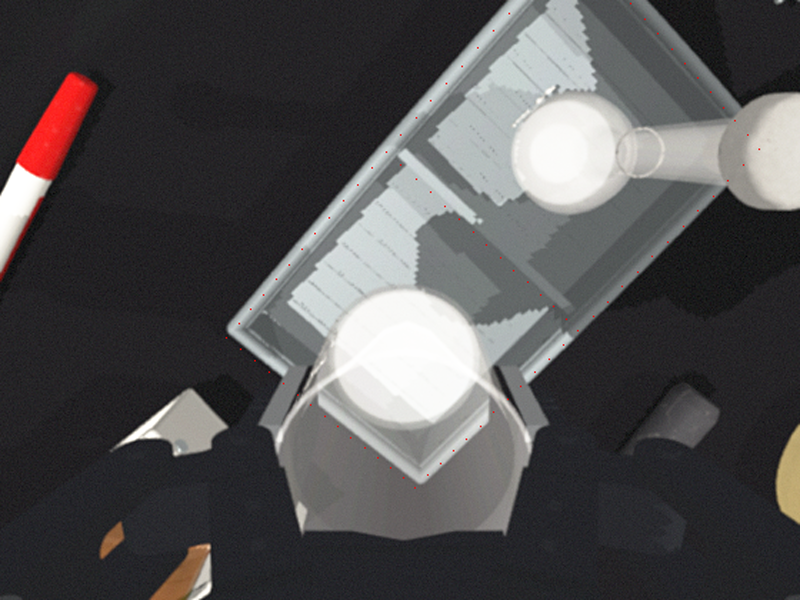

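The tray overlay fits the rim to a few millimetres, with the flask clear in its bay and the beaker over the right bay. I lower it.

Request:
carry_out(steps=[-0.003, -0.001, 0.01, 0, 0, 0, 0, -0.003, -0.001, 0.022, 0, 0, 0, 0, -0.003, -0.001, 0.034, 0, 0, 0, 0, -0.003, -0.001, 0.046, 0, 0, 0, 0, -0.003, -0.001, 0.057, 0, 0, 0, 0, -0.003, -0.001, 0.066, 0, 0, 0, 0, -0.003, -0.001, 0.071, 0, 0, 0, 0, -0.003, -0.001, 0.073, 0, 0, 0, 0, -0.003, -0.001, 0.073, 0, 0, 0, 0])

```text
time_s: 24.9
eef_pos: [0.6407, -0.0573, 0.0968]
eef_rot: [-0.0, 0.382, 0.924, -0.0]
wrist_force: [-0.3, -0.2, -1.2]
opening: 0.568
grasp_force: 61.0
```

Request:
carry_out(steps=[0, 0, 0.001, 0, 0, 0, 0, 0, 0, 0.001, 0, 0, 0, 0.68, 0, 0, 0.001, 0, 0, 0, 0.68, 0, 0, 0.001, 0, 0, 0, 0.68, 0, 0, 0.001, 0, 0, 0, 0.68, 0, 0, -0.012, 0, 0, 0, 0.68, 0, 0, -0.035, 0, 0, 0, 0.68, 0, 0, -0.075, 0, 0, 0, 0.68, 0, 0, -0.115, 0, 0, 0, 0.68, 0.008, -0.029, -0.115, 0, 0, 0.11, 0.68, 0.016, -0.058, -0.115, 0, 0, 0.22, 0.68, 0.024, -0.087, -0.115, 0, 0, 0.33, 0.68, 0.032, -0.116, -0.115, 0, 0, 0.44, 0.68, 0.04, -0.145, -0.115, 0, 0, 0.55, 0.68, 0.048, -0.174, -0.115, 0, 0, 0.651, 0.68, 0.048, -0.174, -0.115, 0, 0, 0.651, 0.68, 0.048, -0.174, -0.115, 0, 0, 0.651, 0.68])

```text
time_s: 26.6
eef_pos: [0.484, -0.1472, 0.2131]
eef_rot: [0.001, 0.658, 0.753, 0.0]
wrist_force: [0.4, -0.1, 0.5]
opening: 0.68
grasp_force: 0.0
```

```bash
python3 - <<'E'
from h import *
s=ctrl.camera("scene");o=ctrl.get_obs();w=ctrl.camera("wrist")
print(np.round(o["eef_pos"],4),np.round(o["eef_rot"],4))
C=cam("wrist",o);d=np.array([-.0181,.1325,0])/.1337
for k in np.linspace(-.0675,.0675,12):
    p=w2pix(C,np.array([.4835,-.146,.016])+k*d)
    if 0<=p[0]<559 and 0<=p[1]<419:w[int(p[1]+.5),int(p[0]+.5)]=(0,255,0)
a=cv2.resize(s[120:290,220:390,::-1],(400,400),interpolation=cv2.INTER_CUBIC)
b=cv2.resize(w[:,80:500,::-1],(400,400),interpolation=cv2.INTER_CUBIC)
cv2.imwrite("pics/s7.png",np.hstack([a,b]))
E
```

```text
[ 0.4845 -0.1469  0.2129] [9.000e-04 6.573e-01 7.537e-01 4.000e-04]
```

View pics/s7.png

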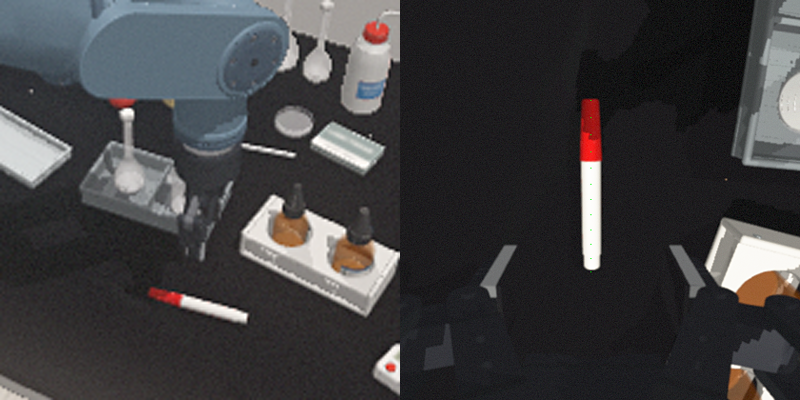

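The marker lies straight between the fingers, along the overlay. I go down and grip it.

Request:
carry_out(steps=[0, 0, 0.03, 0, 0, 0, 0.6, 0, 0, 0.065, 0, 0, 0, 0.6, 0, 0, 0.095, 0, 0, 0, 0.6, 0, 0, 0.118, 0, 0, 0, 0.6, 0, 0, 0.131, 0, 0, 0, 0.6, 0, 0, 0.135, 0, 0, 0, 0.6, 0, 0, 0.135, 0, 0, 0, 0, 0, 0, 0.135, 0, 0, 0, 0, 0, 0, 0.135, 0, 0, 0, 0, 0, 0, 0.135, 0, 0, 0, 0, 0, 0, 0.135, 0, 0, 0, 0, 0, 0, 0.135, 0, 0, 0, 0])

```text
time_s: 27.9
eef_pos: [0.485, -0.1471, 0.0784]
eef_rot: [0.001, 0.657, 0.754, 0.0]
wrist_force: [0.5, 1.3, 7.1]
opening: 0.15
grasp_force: 59.0
```

Request:
carry_out(steps=[0, 0, -0.02, 0, 0, 0, 0, 0, 0, -0.06, 0, 0, 0, 0, 0.01, 0.002, -0.1, 0, 0, 0, 0, 0.035, 0.006, -0.1, 0, 0, 0, 0, 0.07, 0.012, -0.1, 0, 0, 0, 0, 0.11, 0.02, -0.1, 0, 0, 0, 0, 0.15, 0.027, -0.1, 0, 0, 0, 0, 0.19, 0.034, -0.1, 0, 0, 0, 0, 0.23, 0.041, -0.1, 0, 0, 0, 0, 0.27, 0.049, -0.1, 0, 0, 0.06, 0, 0.305, 0.055, -0.1, 0, 0, 0.12, 0, 0.335, 0.065, -0.1, 0, 0, 0.18, 0, 0.35, 0.09, -0.1, 0, 0, 0.24, 0, 0.357, 0.12, -0.1, 0, 0, 0.28, 0, 0.363, 0.15, -0.1, 0, 0, 0.319, 0, 0.368, 0.178, -0.1, 0, 0, 0.319, 0, 0.372, 0.195, -0.1, 0, 0, 0.319, 0, 0.373, 0.202, -0.1, 0, 0, 0.319, 0, 0.373, 0.202, -0.1, 0, 0, 0.319, 0, 0.373, 0.202, -0.1, 0, 0, 0.319, 0])

```text
time_s: 29.9
eef_pos: [0.6326, 0.25, 0.1767]
eef_rot: [-0.0, 0.769, 0.64, -0.0]
wrist_force: [-0.8, -0.5, -0.3]
opening: 0.15
grasp_force: 58.6
```

```bash
python3 - <<'E'
from h import *
s=ctrl.camera("scene");o=ctrl.get_obs();w=ctrl.camera("wrist")
print(np.round(o["eef_pos"],4),np.round(o["eef_rot"],4))
a=cv2.resize(s[100:270,180:350,::-1],(400,400),interpolation=cv2.INTER_CUBIC)
b=cv2.resize(w[:,80:500,::-1],(400,400),interpolation=cv2.INTER_CUBIC)
cv2.imwrite("pics/s8.png",np.hstack([a,b]))
E
```

```text
[0.6325 0.25   0.1768] [-2.000e-04  7.688e-01  6.395e-01 -4.000e-04]
```

View pics/s8.png

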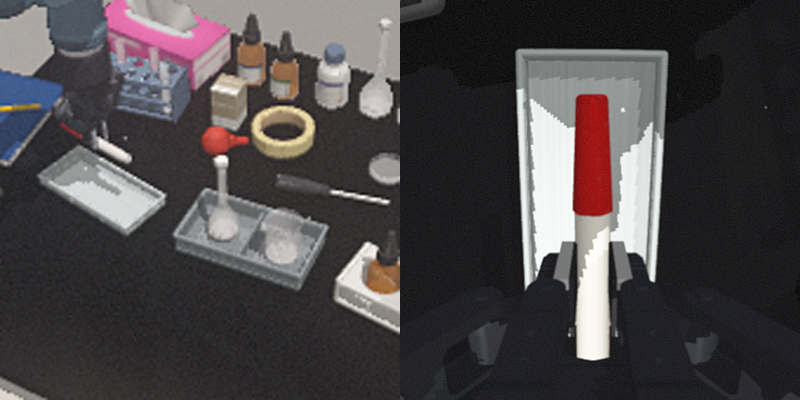

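The marker is centred over and parallel with the pen tray, and beaker and flask stand one per bay. I set it down and withdraw.

Request:
carry_out(steps=[0, 0, 0.02, 0, 0, 0, 0, 0, 0, 0.045, 0, 0, 0, 0, 0, 0, 0.068, 0, 0, 0, 0, 0, 0, 0.084, 0, 0, 0, 0, 0, 0, 0.092, 0, 0, 0, 0, 0, 0, 0.095, 0, 0, 0, 0, 0, 0, 0.095, 0, 0, 0, 0, 0, 0, 0.095, 0, 0, 0, 0.4, 0, 0, 0.095, 0, 0, 0, 0.4, 0, 0, 0.095, 0, 0, 0, 0.4, 0, 0, 0.08, 0, 0, 0, 0.4, 0, 0, 0.05, 0, 0, 0, 0.4, 0, 0, 0.01, 0, 0, 0, 0.4, 0, 0, -0.03, 0, 0, 0, 0.4, 0, 0, -0.07, 0, 0, 0, 0.4, 0, -0.04, -0.1, 0, 0, 0, 0.4, 0, -0.08, -0.1, 0, 0, 0, 0.4, 0, -0.12, -0.1, 0, 0, 0, 0.4, 0, -0.16, -0.1, 0, 0, 0, 0.4, 0, -0.16, -0.1, 0, 0, 0, 0.4])

```text
time_s: 32.0
eef_pos: [0.4717, 0.2804, 0.2777]
eef_rot: [-0.001, 0.768, 0.641, -0.001]
wrist_force: [-0.3, 0.8, 0.3]
opening: 0.398
grasp_force: 0.0
```

```bash
python3 - <<'E'
from h import *
s=ctrl.camera("scene");t=ctrl.camera("top");print(np.round(ctrl.get_obs()["eef_pos"],3))
a=cv2.resize(s[120:295,150:420,::-1],(640,415),interpolation=cv2.INTER_CUBIC)
b=cv2.resize(t[140:235,150:450,::-1],(560,177),interpolation=cv2.INTER_CUBIC)
im=np.zeros((592,640,3),np.uint8);im[:415]=a;im[415:,:560]=b;cv2.imwrite("pics/s9.png",im)
E
```

```text
[0.476 0.28  0.279]
```

View pics/s9.png

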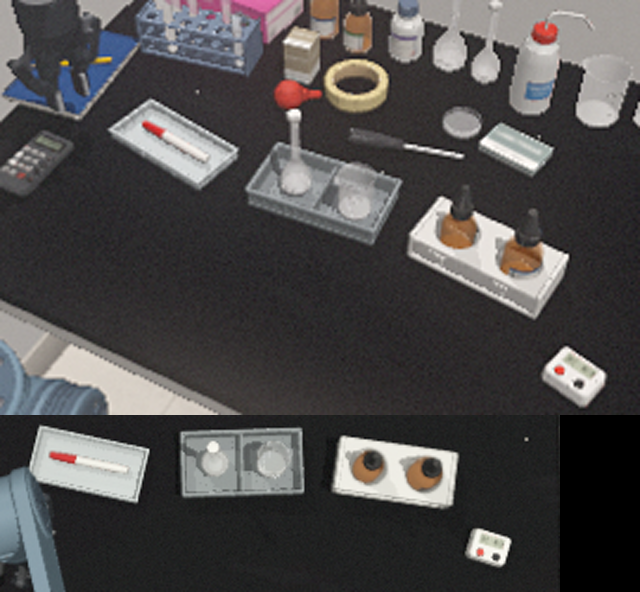

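Everything stands in its place: the marker lies flat in the pen tray, there is one glass piece per bay, and both bottles are upright in the wells. I hand it in.

```bash
python3 -c "
from bench import ctrl
print(ctrl.hand_in())"
```

```text
the job is handed in; nothing more can be done
None
```

The job is handed in at about 32 s; no verdict came back, but the last pictures show both bottles in the wells, flask and beaker in separate bays, the marker flat in the pen tray, and I never touched the timer or calculator.

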